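Set the numbering press and print

TASK

On the numbering press, flick the large toothed thumbwheel round with a fingertip, counter-clockwise seen from above, click by click, until its one long tooth points at the fixed steel pointer, and do not run past the pointer. Then press the black plunger knob fully down and let it come up again. Do not print before the wheel is set, leave the small thumbwheel as it is, and do not lift or shift anything else on the table.

Things in the scene. Friction and masses are not known exactly. Their poses are not given: they have to be found in the camera images.
- press: grey numbering press fixed to the table; base 190 (x) x 310 (y) x 12 mm; origin on the table, 10 mm in front of the base's middle; front is -x (towards the robot), left is +y. Large thumbwheel at (0, 85 mm) left, small one at (45, -15 mm), press head with plunger at right: 64 mm wide round y = -95, x -36 to 50, top z = 88 mm. Pointer post 12 x 18 mm, 66 mm tall, at (92, 85 mm)
- wheel_hub (a point): axis (vertical) of the large aluminium thumbwheel at the disc's top face, z = 66 mm. Disc 16 mm thick, 34 mm radius; eight straight teeth 45 degrees apart, full disc thickness, 7 mm wide, reach 46 mm radius, the long one 68 mm. Hub cap 11 mm radius, 8 mm above the disc. Below: drum of 36 mm radius, top z = 46 mm. Free space all round it, but for the pointer post
- long_tooth (a point): outer end of the long tooth, at the wheel's top face, 68 mm from the axis; a small dome stands on this tooth 60 mm from the axis
- pointer (a point): inner end of the steel pointer blade (6 mm wide), 76 mm from the large wheel's axis, straight behind it (press +x)
- wheel (a joint): large wheel's angle, rad, growing counter-clockwise from above. Clicks at multiples of pi/4, where teeth point to press front, back, sides and half-way between. 1 to 4 N at a tooth turns it; past half-way it snaps to the next click by itself. 0: long tooth to press +y; 4.712 (6 clicks): at the pointer. Starts two to four clicks short of it; stops at -0.3 and 5.9
- plunger_top (a point): centre of the top of the black plunger knob, 42 mm across, 124 mm above the table when up
- plunger (a joint): travel of the plunger, m: 0 up, 0.010 fully down; a spring returns it; about 3 N to start, 6.3 N at the bottom
- small_hub (a point): centre of the top face of the small thumbwheel (52 mm across, z = 50 to 62 mm), to be left alone
- small_wheel (a joint): angle of the small thumbwheel, rad, 0 at the start; it has light friction and stays where it is put
- seal_stone: upright polished stone seal, 26 x 26 mm, 62 mm tall; stands loose on the table, not part of the job; origin at the centre of its underside
- paste_tin: low round white porcelain tin, 62 mm across, 24 mm tall; stands loose on the table, not part of the job; origin at the centre of its underside
- paperweight: dark wooden bar paperweight, 170 x 28 x 22 mm, long side along its x axis; stands loose on the table, not part of the job; origin at the centre of its underside
- water_bowl: blue ceramic bowl, 104 mm across, 45 mm tall; stands loose on the table, not part of the job; origin at the centre of its underside
- ink_bottle: black bottle with white cap, 60 mm across, 150 mm tall; stands loose on the table, not part of the job; origin at the centre of its underside
- seal_box: dark wooden box, 90 x 60 x 35 mm; stands loose on the table, not part of the job; origin at the centre of its underside
- ink_cup: white cup, 70 mm across, 50 mm tall; stands loose on the table, not part of the job; origin at the centre of its underside

How it is judged:
On the way, in this order (a step that is already met when the one before it is completed fails the run):
1. the large wheel rests with its long tooth at the pointer (value of joint wheel between 4.562 and 4.862 rad and velocity of joint wheel between -0.3 and 0.3 rad/s), for 0.3 s.
2. the plunger is pressed fully down (value of joint plunger above 0.0085 m and value of joint wheel between 4.512 and 4.912 rad), for 0.05 s.
At the end, for the whole second after the job is handed in: The long tooth points at the pointer (wheel within 0.15 rad of 4.712), the plunger has been fully down (over 8.5 mm) and is up again (under 2 mm), the small wheel is within 0.2 rad of its start and every loose thing within 20 mm of its start (value of joint wheel between 4.562 and 4.862 rad and value of joint plunger below 0.002 m and value of joint small_wheel between -0.2 and 0.2 rad and distance of each of seal_stone, paste_tin, paperweight, water_bowl, ink_bottle, seal_box, ink_cup from where it was at the start of the episode below 0.02 m); the robot touches nothing.
It fails at once if the large wheel ran past the pointer (over half a click) (value of joint wheel above 5.132 rad).
It fails at once if the plunger was pressed before the wheel was set (value of joint plunger above 0.005 m and not (value of joint wheel between 4.512 and 4.912 rad)).
It fails at once if the small thumbwheel was turned (not (value of joint small_wheel between -0.2 and 0.2 rad)).
It fails at once if a loose thing was lifted or shifted by more than 20 mm (distance of any of seal_stone, paste_tin, paperweight, water_bowl, ink_bottle, seal_box, ink_cup from where it was at the start of the episode above 0.02 m).
It also fails if it takes over 58 s, if anything falls off the work surface, if the arm or the gripper's body presses on something with over 40 N, if the wrist force passes 120 N, or if a joint passes its speed limit or range.

ROBOT

A 7-joint arm with a two-finger parallel gripper is mounted at the origin on the work surface. World frame = base frame: x ahead of the robot, y to its left, z up, the work surface at z = 0. Lengths are in m, angles in rad, forces in N, time in s.
With the tool pointing down it reaches from about 0.425 to 0.875 m from the base axis. Payload 8.4 kg.
Tool frame: the origin (TCP) lies midway between the tips of the shut fingers; the grasp point (between the pads) lies 19 mm behind it (robot.pinch_z is the distance from the TCP to the grasp point, in m); z points along the fingers, y is the direction in which the jaws open and shut (so a half turn about z gives the same grasp; the last joint's range is limited). The gripper opens to 85 mm and grips with 20 to 120 N. Pads are 22 mm wide; open, the fingers measure 114 mm over their backs; the gripper's body (76 mm by 85 mm) begins 54 mm behind the grasp point. The pads swing forward as they close: fully open they stand 13 mm farther back than shut.
Start: joints at [1.06, 0.333, 0.04, 1.465, -0.013, 1.343, -0.059], TCP at [0.26, -0.596, 0.231] pointing down, gripper open.
Joint ranges: [-2.58, 2.58], [-0.38, 2.09], [-1.3, 1.39], [0.25, 2.4], [-1.5, 4.64], [0.08, 2.09], [-2.65, 2.65]. Speed limits (rad/s): [2.22, 2.22, 2.79, 2.79, 3.14, 3.14, 3.14].

INTERFACE

Orientations are given as a unit quaternion [w, x, y, z].
In Python, from workcell import robot gives the robot as it stands. The module is installed in compiled form; this text tells all that it offers. Calls block until the motion is done:
- robot.reach(position, orientation): joint-space move of the TCP to a pose.
- robot.servo_line(position, ori=None, velocity=0.15, max_force=None): straight line of the TCP; ori=None keeps the orientation; velocity is the mean speed in m/s. With max_force (N) it stops when the force on the tool has changed by that much, and returns True; else False.
- robot.movej(angles): joint-space move.
- robot.move_gripper(opening): finger opening in m; the grip force is fixed at half the most; returns when the fingers have stopped.
- robot.dwell(seconds).
- robot.solve_ik(position, orientation): joint angles nearest the present ones, or None.
- robot.observe(): the state.
- robot.capture(name): name is "scene" or "side" or "wrist"; returns a dict with "img" (384x512x3 uint8, red, green, blue), "depth" (384x512 float32, m along the optical axis (not along the pixel's ray), 0 where there is no reading), "fx", "fy", "cx", "cy" (pixels), "world_from_camera" (4x4, takes a point from camera to world coordinates); the wrist camera has in their place "tool_from_camera" (4x4, takes a point from camera to tool coordinates, whose origin is the TCP and whose axes are the flange's). Camera axes: x right, y up, looking along -z (the intrinsics and any distortion apply to the point x, -y, -z); pixel columns grow to the right and rows downward; lengths in m; the calibration is good to about 2 mm. The wrist camera is an equidistant fisheye: a pixel r from the principal point sees the ray r / f radians off the axis. A picture is of the moment at which its call begins: read the wrist's pose just before it.
A pose or a line that the arm cannot do raises robot.IKError and nothing moves.
- robot.sign_off(): hands the job in, once; it reports no verdict.
Trained networks look in a picture, given as the dict that the camera call returned (one of the last four; its "shot" number tells which), for a name from the list of things; names that differ only in an ending like _2 or _b are one class to them, and where a whole thing is asked for, a point or a joint stands for the part that bears it (a point fixed in the world has none). Each returns a list of dicts, best first, with "score" (0 to 1); they miss things now and then, are a little off and sometimes report something else, mostly with a low value. They report only what shows in the picture. A call takes as long as a camera call.
- robot.recognise(name, picture): "at" ([row, column] as shares, 0 to 1, of the picture: columns of its width, rows of its height, amid what is visible of it).
The state is a dict: "time": time; "joints": joint angles; "dq": joint speeds; "tau": joint torques, N m; "eef_pos": TCP position; "ee_rot": TCP orientation; "ft_force": force on the tool from outside, world axes, zero at the start; "wrist_torque": the same for the moment, N m; "width": finger opening in m.
Only numpy, scipy, OpenCV 4.12 (cv2) and the standard library are available. Lean on these libraries where they do the work, as an engineer would, in place of code of your own. Each camera call takes 0.05 s, during which the arm holds its last target. There are 200 camera calls.

## Working session

There is one attempt and no reset: what is moved stays moved. The work goes in short steps, each a Python script; the robot and the scene stay as the last script left them, time stands still between calls to the robot, and variables do not carry over. Pictures are saved under pics/ and viewed, about 8 in all and at most 12, crops included, and the job is handed in when it is done.

```bash
mkdir -p pics
cat > h.py <<'E'
import numpy as np, cv2
from workcell import robot
def look(n,tag,names=()):
    o=robot.observe(); p=robot.capture(n)
    cv2.imwrite(f'pics/{tag}.png',cv2.cvtColor(p['img'],cv2.COLOR_RGB2BGR))
    for k in names:
        for d in robot.recognise(k,p)[:2]:
            r,c=d['at'][0]*384,d['at'][1]*512
            print(n,k,round(d['score'],2),(round(r),round(c)), np.round(pt(p,r,c),3) if n!='wrist' else '')
    return o,p
def pt(p,r,c,z=None):
    """world point at pixel; from depth, or on the plane of height z"""
    T=p['world_from_camera']
    ray=np.array([(c-p['cx'])/p['fx'],-(r-p['cy'])/p['fy'],-1.])
    if z is None:
        i,j=int(round(r)),int(round(c)); w=p['depth'][max(i-1,0):i+2,max(j-1,0):j+2]; w=w[w>0]
        d=np.median(w) if w.size else 0
    else: d=(z-T[2,3])/(T[:3,:3]@ray)[2]
    return T[:3,:3]@(ray*d)+T[:3,3]
E
python3 - <<'E'
from h import *
for n in('scene','side'):
    o,p=look(n,n+'0',['press','wheel_hub','long_tooth','pointer','plunger_top','small_hub','seal_stone','paste_tin','paperweight','water_bowl','ink_bottle','seal_box','ink_cup'])
    np.savez(n,**{k:v for k,v in p.items()})
    print(p['fx'],p['world_from_camera'][:3,3])
print(o['time'],o['eef_pos'],o['ee_rot'],o['ft_force'])
a=np.hstack([cv2.imread('pics/scene0.png'),cv2.imread('pics/side0.png')])
E
```

```text
scene press 0.7 (197, 240) [ 0.6   -0.067  0.01 ]
scene wheel_hub 0.76 (197, 258) [0.574 0.001 0.069]
scene long_tooth 0.58 (195, 261) [0.565 0.003 0.074]
scene pointer 0.72 (196, 238) [ 0.605 -0.076  0.011]
scene plunger_top 0.71 (160, 215) [ 0.627 -0.165  0.119]
scene plunger_top 0.52 (113, 241) [ 0.399 -0.379  0.034]
scene small_hub 0.55 (191, 225) [ 0.644 -0.083  0.06 ]
scene seal_stone 0.66 (166, 263) [ 0.473 -0.118  0.035]
scene paste_tin 0.57 (150, 244) [ 0.482 -0.226  0.023]
scene paperweight 0.64 (216, 196) [ 0.759 -0.075  0.02 ]
scene paperweight 0.36 (192, 224) [ 0.649 -0.08   0.061]
scene water_bowl 0.68 (297, 349) [0.532 0.402 0.007]
scene ink_bottle 0.88 (132, 175) [ 0.665 -0.374  0.089]
scene ink_bottle 0.7 (114, 242) [ 0.396 -0.378  0.03 ]
scene seal_box 0.62 (113, 241) [ 0.397 -0.378  0.034]
scene seal_box 0.45 (216, 199) [ 0.753 -0.071  0.021]
scene ink_cup 0.63 (275, 387) [0.392 0.41  0.003]
scene ink_cup 0.23 (113, 243) [ 0.389 -0.379  0.031]
466.09749732627563 [1.05346295 0.72690893 1.24133991]
side press 0.88 (209, 255) [ 0.534 -0.017  0.066]
side press 0.23 (20
[... 216 characters left out ...]
622 -0.084  0.061]
side plunger_top 0.5 (176, 273) [ 0.606 -0.174  0.1  ]
side small_hub 0.55 (191, 249) [ 0.638 -0.09   0.064]
side seal_stone 0.61 (215, 297) [ 0.451 -0.117  0.037]
side paste_tin 0.52 (201, 313) [ 0.477 -0.237  0.024]
side paperweight 0.57 (196, 221) [ 0.736 -0.049  0.021]
side water_bowl 0.72 (279, 130) [0.582 0.394 0.018]
side ink_bottle 0.77 (161, 302) [ 0.642 -0.379  0.079]
side seal_box 0.56 (198, 368) [ 0.347 -0.364  0.034]
side ink_cup 0.67 (314, 159) [0.432 0.405 0.009]
387.33809345218555 [-0.19240416  0.70208978  0.68057829]
0.7 [ 0.26014481 -0.59564306  0.23133988] [1.75102160e-06 9.78880263e-01 2.04434415e-01 4.07378680e-06] [-0.08763978 -0.19818722 -0.92848657]
```

Run:
```python
import cv2,numpy as np
a=cv2.imread('pics/scene0.png')[130:260,160:300]; b=cv2.imread('pics/side0.png')[150:280,190:330]
a,b=[cv2.resize(x,None,fx=2.85*2,fy=2.85*2,interpolation=cv2.INTER_CUBIC)[:600] for x in(a,b)]
cv2.imwrite('pics/c0.png',cv2.resize(np.hstack([a,b]),(800,371)))
cv2.imwrite('pics/c1.png',cv2.resize(a,(640,594)))
```

```text
(no output)
```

View pics/c0.png

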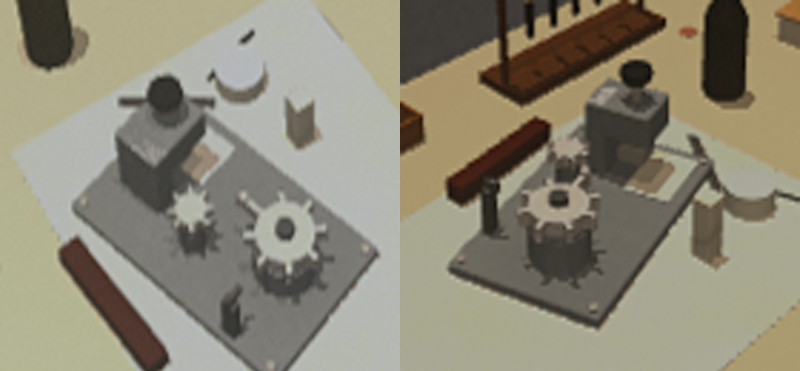

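View pics/scene0.png

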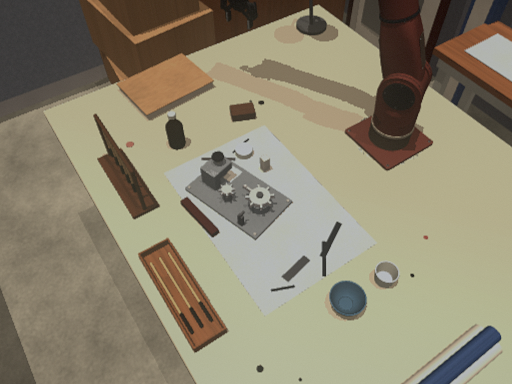

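The long tooth (with dome, scene px about row 185, col 246) points away from the pointer post (row 215, col 242) by about a quarter turn. Next: hub, post and yaw, then a close look from above.

Run:
```python
from h import *
p=dict(np.load('scene.npz'))
for n,r,c,z in(('hub',194.7,259.8,.074),('tooth',185.4,245.8,.068),('post',212,243,.066),('plunger',156,217.6,.124),('small',188.5,227,.062)):
    print(n,np.round(pt(p,r,c,z),3))
# tops via depth: cloud
I=np.mgrid[120:260,150:310].reshape(2,-1)
T=p['world_from_camera'];d=p['depth'][I[0],I[1]]
X=(T[:3,:3]@(np.c_[(I[1]-p['cx'])/p['fx'],-(I[0]-p['cy'])/p['fy'],-np.ones(I.shape[1])]*d[:,None]).T).T+T[:3,3]
m=(X[:,2]>.058)&(X[:,2]<.08)&(np.hypot(X[:,0]-.567,X[:,1])<.06); print('wheel',X[m].mean(0),m.sum(),X[m].min(0),X[m].max(0))
m=(X[:,2]>.112)&(X[:,2]<.135)&(np.hypot(X[:,0]-.62,X[:,1]+.17)<.06);print('knob',X[m].mean(0),m.sum(),X[m].min(0),X[m].max(0))
m=(X[:,2]>.006)&(X[:,2]<.02)&(np.hypot(X[:,0]-.6,X[:,1]+.07)<.22);np.save('base',X[m]);
r=cv2.minAreaRect((X[m][:,:2]*1000).astype(np.float32));print(r,cv2.boxPoints(r))
# move above the wheel
for h in(.38,.34,.3):
  try:
    robot.reach([.56,-.06,h],[0,1,0,0]); break
  except robot.IKError as e: print(h,e)
o,w=look('wrist','w0',['wheel_hub','long_tooth','pointer','plunger_top','small_hub'])
print(o['eef_pos'],o['ee_rot'],o['joints'],o['time']);np.savez('w0',pos=o['eef_pos'],q=o['ee_rot'],**w);print(w['fx'],w['cx'],w['cy'],w['tool_from_camera'])
```

```text
hub [0.568 0.001 0.074]
tooth [ 0.582 -0.058  0.068]
post [0.644 0.022 0.066]
plunger [ 0.614 -0.171  0.124]
small [ 0.636 -0.085  0.062]
wheel [ 0.56996435 -0.00169852  0.06473533] 396 [ 0.52256738 -0.05602823  0.05804969] [0.6126381  0.04384282 0.07713819]
knob [ 0.61533678 -0.17349113  0.12003173] 105 [ 0.59463672 -0.19521743  0.11219625] [ 0.63405606 -0.15437622  0.12602219]
((587.4321899414062, -62.63020324707031), (377.0508117675781, 364.66241455078125), 13.093759536743164) [[ 362.50204   72.25098]
 [ 445.1146  -282.93045]
 [ 812.3623  -197.51138]
 [ 729.74976  157.67004]]
wrist wheel_hub 0.9 (153, 218) 
wrist long_tooth 0.85 (153, 217) 
wrist long_tooth 0.67 (46, 260) 
wrist plunger_top 0.84 (128, 334) 
wrist plunger_top 0.38 (130, 264) 
wrist small_hub 0.7 (108, 270) 
[ 0.55994453 -0.061128    0.37967637] [ 8.99257095e-05  9.99999683e-01 -7.52292902e-04 -2.45819567e-04] [ 0.42389695  0.15036129 -0.45252984  1.40446663  0.06574361  1.60213431
 -1.59445712] 3.6583
297.3186396354542 253.06234599651285 195.17484082236638 [[ 7.02080296e-04  9.63679757e-01  2.67059607e-01  6.74644688e-02]
 [ 9.99999389e-01 -4.48692728e-04 -1.00982612e-03 -2.70375166e-04]
 [-8.53321290e-04  2.67060153e-01 -9.63679483e-01 -1.41910552e-01]
 [ 0.00000000e+00  0.00000000e+00  0.00000000e+00  1.00000000e+00]]
```

View pics/w0.png

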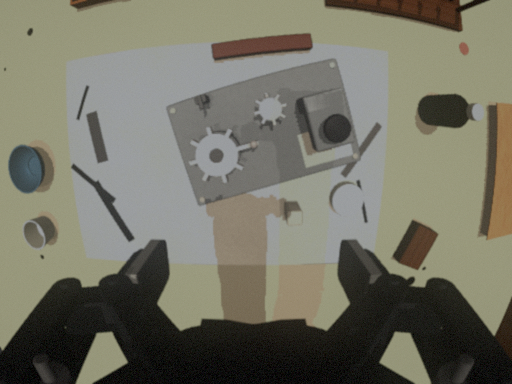

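Wrist view: the hub is at (row 155, col 217), the dome at (145, 255) pointing right (-y), the post at (100, 203), and the knob at (128, 337). The wheel is therefore at about π, two clicks short. I'll locate these precisely, using the base corners for yaw.

```bash
cat >> h.py <<'E'
from scipy.spatial.transform import Rotation as R
def wpt(w,pos,q,r,c,z):
    u=np.array([c-w['cx'],r-w['cy']]); rr=np.hypot(*u); th=rr/w['fx']
    ray=np.array([np.sin(th)*u[0]/rr,-np.sin(th)*u[1]/rr,-np.cos(th)])
    Tt=w['tool_from_camera']; Rw=R.from_quat(np.r_[q[1:],q[0]]).as_matrix()
    o=Rw@Tt[:3,3]+pos; d=Rw@Tt[:3,:3]@ray
    return o+d*(z-o[2])/d[2]
E
python3 - <<'E'
from h import *
w=dict(np.load('w0.npz')); f=lambda r,c,z:wpt(w,w['pos'],w['q'],r,c,z)
g=cv2.cvtColor(w['img'],cv2.COLOR_RGB2GRAY)
for n,r,c,z in(('hub',155,217,.074),('dome',145,255,.068),('post',100,203,.066),('knob',128,337,.124),('small',109,269.5,.062),('stone',212,293,.062)):
    print(n,np.round(f(r,c,z),3))
C=np.array([f(r,c,.012) for r,c in((63,333),(107,168),(201,202),(157,357))]);print(C.round(3))
m=C.mean(0);ex=(C[0]+C[1]-C[2]-C[3]);ey=(C[1]+C[2]-C[0]-C[3])
print('mid',m,'yaw x',np.arctan2(ex[1],ex[0]),'yaw y',np.arctan2(-ey[0],ey[1]),np.linalg.norm(ex)/2,np.linalg.norm(ey)/2)
yaw=np.arctan2(-ey[0],ey[1]);Rz=np.array([[np.cos(yaw),-np.sin(yaw)],[np.sin(yaw),np.cos(yaw)]])
O=m[:2]-Rz@[.01,0]
for n,v in(('hub',(0,.085)),('small',(.045,-.015)),('post',(.092,.085)),('plunger?',(.007,-.095))):print(n,O+Rz@v)
x=w['img'][40:215,155:370];cv2.imwrite('pics/w0c.png',cv2.cvtColor(cv2.resize(x,None,fx=3.5,fy=3.4,interpolation=cv2.INTER_CUBIC),cv2.COLOR_RGB2BGR))
E
```

```text
hub [ 0.567 -0.006  0.074]
dome [ 0.581 -0.064  0.068]
post [0.651 0.015 0.066]
knob [ 0.612 -0.176  0.124]
small [ 0.636 -0.086  0.062]
stone [ 0.471 -0.127  0.062]
[[ 0.722 -0.199  0.012]
 [ 0.645  0.086  0.012]
 [ 0.475  0.031  0.012]
 [ 0.557 -0.248  0.012]]
mid [ 0.59988338 -0.08270328  0.012     ] yaw x 0.3015795147452772 yaw y 0.2750707383402394 0.17542871398383394 0.29340305761647584
hub [ 0.56717204 -0.00361492]
small [ 0.63764182 -0.08763285]
post [0.6557134  0.02137366]
plunger? [ 0.62279959 -0.1749467 ]
```

View pics/w0c.png

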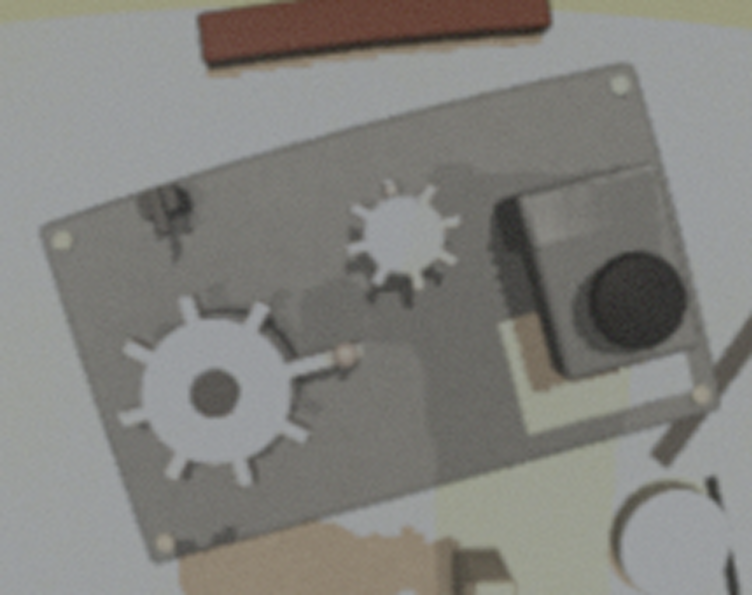

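Wheel is about 3.14 rad, hub about (0.567, -0.003), yaw about 0.27. Next I'll push the long tooth's outer part with the shut fingers, for the first click only, and then look.

```bash
cat >> h.py <<'E'
HUB=np.array([.567,-.003]); YAW=.27; FLIP=0.
def pose(th,z=.054,r=.055,gap=.018,flip=None):
    """finger just behind the long tooth when wheel joint = th, face parallel to it"""
    a=YAW+np.pi/2+th; u=np.array([np.cos(a),np.sin(a)]); n=np.array([-u[1],u[0]])
    psi=a+(FLIP if flip is None else flip)   # tool x radial, y tangential
    return np.r_[HUB+r*u-gap*n,z],np.array([0,np.cos(psi/2),np.sin(psi/2),0])
E
python3 - <<'E'
from h import *
import h
for fl in(0,np.pi):
    for th in(2.6,3.14,3.9,4.7):
        for z in (.054,.17):
            j=robot.solve_ik(*pose(th,z,flip=fl)); print(fl,th,z,None if j is None else np.round(j,2))
E
```

```text
0 2.6 0.054 [ 0.91  0.51 -1.09  1.89  0.52  1.06  2.47]
0 2.6 0.17 [ 1.04  0.39 -1.23  1.78  0.38  1.25  2.58]
0 3.14 0.054 [-0.49  0.38  0.62  1.89 -0.26  0.96 -2.62]
0 3.14 0.17 [-0.81  0.32  1.02  1.79 -0.29  1.2  -2.58]
0 3.9 0.054 [ 0.33  0.43 -0.4   1.74  0.2   1.01 -2.26]
0 3.9 0.17 [ 0.35  0.32 -0.42  1.64  0.14  1.22 -2.21]
0 4.7 0.054 [ 0.31  0.48 -0.47  1.7   0.25  1.03 -1.56]
0 4.7 0.17 [ 0.33  0.37 -0.5   1.59  0.18  1.24 -1.51]
3.141592653589793 2.6 0.054 [ 0.48  0.32 -0.54  1.91  0.2   0.96 -0.42]
3.141592653589793 2.6 0.17 [ 0.51  0.19 -0.55  1.8   0.11  1.18 -0.35]
3.141592653589793 3.14 0.054 [ 0.51  0.39 -0.58  1.84  0.25  0.99  0.1 ]
3.141592653589793 3.14 0.17 [ 0.54  0.26 -0.6   1.72  0.16  1.2   0.17]
3.141592653589793 3.9 0.054 [ 0.54  0.49 -0.67  1.73  0.35  1.04  0.77]
3.141592653589793 3.9 0.17 [ 0.57  0.37 -0.7   1.63  0.25  1.24  0.85]
3.141592653589793 4.7 0.054 [ 0.73  0.71 -1.1   1.67  0.67  1.19  1.29]
3.141592653589793 4.7 0.17 [ 0.74  0.55 -1.1   1.57  0.5   1.33  1.41]
```

```bash
sed -i 's/FLIP=0\./FLIP=np.pi/' h.py
python3 - <<'E'
from h import *
th0=np.pi-.3
robot.move_gripper(0)
robot.reach(*pose(th0,.17))
print('descent stop',robot.servo_line(pose(th0)[0],velocity=.08,max_force=8))
print(robot.observe()['eef_pos'],robot.observe()['time'])
for th in np.r_[np.arange(th0,np.pi+np.pi/4+.01,.12),np.pi+np.pi/4+.0][1:]:
    if th>np.pi+.52: break
    p,q=pose(th); s=robot.servo_line(p,q,velocity=.05,max_force=15)
    o=robot.observe(); print(round(th,2),s,o['ft_force'].round(1),round(o['time'],1))
    if s: break
o,w=look('wrist','w1'); np.savez('w1',pos=o['eef_pos'],q=o['ee_rot'],**w)
o,p=look('scene','s1',['long_tooth'])
a=cv2.resize(cv2.imread('pics/s1.png')[150:240,200:300],(400,360),interpolation=2)
b=cv2.resize(cv2.imread('pics/w1.png'),(400,300))
cv2.imwrite('pics/m1.png',np.hstack([a,np.vstack([b,np.zeros((60,400,3),'u1')])]))
E
```

```text
descent stop False
[ 0.54770414 -0.05746414  0.05447839] 7.6583
2.96 False [ 0.5 -0.  -0. ] 8.0
3.08 False [0.9 0.4 0.2] 8.2
3.2 False [-1.2 -0.8  1.2] 8.5
3.32 False [-0.7 -0.8  1. ] 8.8
3.44 False [ 0.2 -1.1  0.2] 9.1
3.56 False [-0.3 -0.7  0.2] 9.4
scene long_tooth 0.91 (196, 260) [0.569 0.005 0.071]
```

View pics/m1.png

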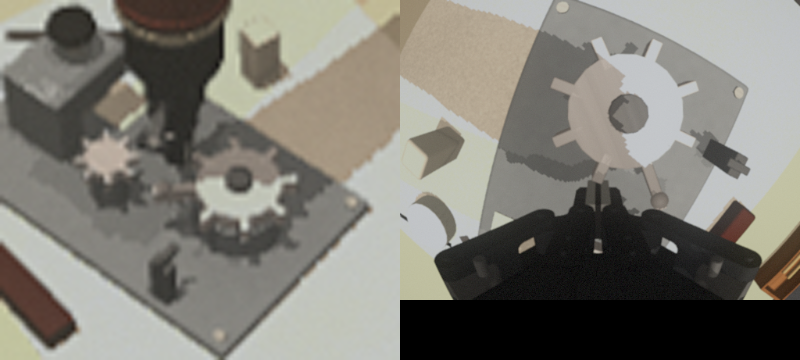

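The wheel went one click (the tooth is now about 45° short of the pointer and ahead of the finger). Second click, stopping short of the pointer so the detent does the rest.

Run:
```python
from h import *
for th in np.arange(3.68,4.5,.09):
    p,q=pose(th); s=robot.servo_line(p,q,velocity=.04,max_force=15)
    o=robot.observe(); print(round(th,2),s,o['ft_force'].round(1),round(o['time'],1))
    if s: break
robot.dwell(.3)
o,w=look('wrist','w2'); np.savez('w2',pos=o['eef_pos'],q=o['ee_rot'],**w)
o,p=look('scene','s2')
a=cv2.resize(cv2.imread('pics/s2.png')[150:240,200:300],(400,360),interpolation=2)
b=cv2.resize(cv2.imread('pics/w2.png'),(400,300))
cv2.imwrite('pics/m2.png',np.hstack([a,np.vstack([b,np.zeros((60,400,3),'u1')])]))
```

```text
3.68 False [ 0.4 -1.  -0.2] 9.9
3.77 False [0.6 0.3 0.1] 10.2
3.86 False [ 0.5 -0.3  0. ] 10.4
3.95 False [-0.1 -0.5 -0.4] 10.7
4.04 False [-0.5 -0.4 -0. ] 11.0
4.13 False [-0.8 -1.3  0.9] 11.3
4.22 False [ 0.4 -0.1 -0. ] 11.6
4.31 False [-1.   0.2 -0.2] 11.9
4.4 False [ 0.2 -0.7 -0.3] 12.2
4.49 False [ 0.3 -0.3 -0.2] 12.4
```

View pics/m2.png

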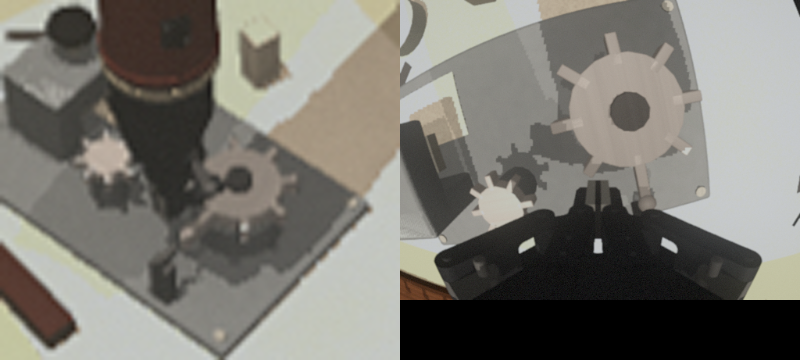

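Tooth appears lined up with the pointer, with a gap to the finger. I'll retreat and check from above, and get the knob position.

Run:
```python
from h import *
p,_=pose(4.42); robot.servo_line(p,velocity=.05)
p[2]=.2; robot.servo_line(p,velocity=.15)
robot.reach([.56,-.08,.3],[0,1,0,0]); robot.dwell(.3)
o,w=look('wrist','w3',['plunger_top','wheel_hub','long_tooth','pointer']); np.savez('w3',pos=o['eef_pos'],q=o['ee_rot'],**w); print(o['time'],o['ft_force'])
x=w['img'][20:240,130:400];cv2.imwrite('pics/w3c.png',cv2.cvtColor(cv2.resize(x,None,fx=2.7,fy=2.7,interpolation=cv2.INTER_CUBIC),cv2.COLOR_RGB2BGR))
```

```text
wrist plunger_top 0.75 (132, 338) 
wrist wheel_hub 0.7 (159, 194) 
wrist long_tooth 0.78 (158, 193) 
wrist pointer 0.83 (131, 256) 
16.7333 [ 0.41025755 -0.14910979  0.0475157 ]
```

View pics/w3c.png

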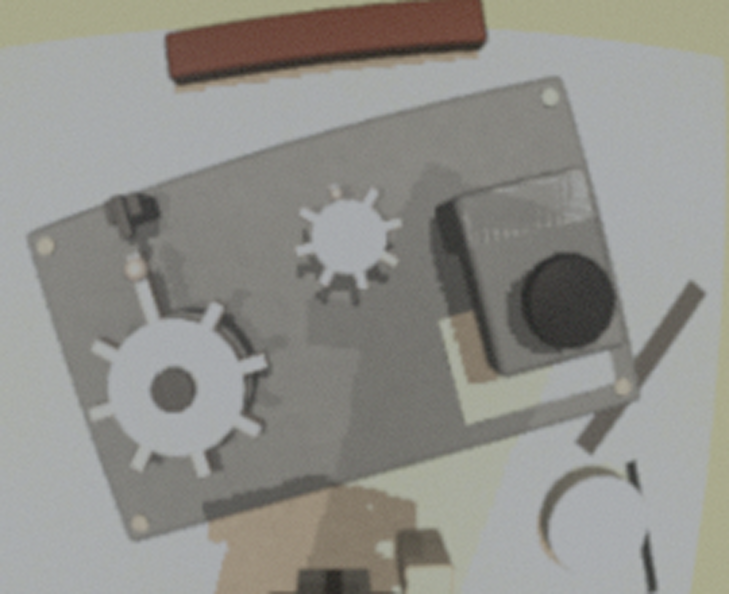

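The long tooth lines up with the pointer blade, and the small wheel is unchanged. Knob centre is at about row 131, col 341. Next I'll press it.

Run:
```python
from h import *
w=dict(np.load('w3.npz')); f=lambda r,c,z:wpt(w,w['pos'],w['q'],r,c,z)
k=f(131.1,340.7,.124); h=f(20+388/2.7,130+173/2.7,.074); d=f(20+268/2.7,130+135/2.7,.068)
print('knob',k.round(3),'hub',h.round(3),'dome',d.round(3),'wheel',np.arctan2(*(d-h)[1::-1])-.27-np.pi/2+2*np.pi)
kx=k[:2]*.5+np.array([.612,-.176])*.5; print(kx)
q=[0,1,0,0]
robot.reach([*kx,.2],q); robot.servo_line([*kx,.135],velocity=.1)
s=robot.servo_line([*kx,.109],velocity=.02,max_force=14); robot.dwell(.4)
o=robot.observe(); print(s,o['eef_pos'],o['ft_force'],o['time'])
```

```text
knob [ 0.612 -0.176  0.124] hub [ 0.567 -0.005  0.074] dome [0.624 0.012 0.068] wheel 4.747636839153486
[ 0.61203225 -0.17595766]
True [ 0.61217008 -0.17600875  0.11383831] [-2.88891371  1.68798002  9.15340148] 19.8333
```

Run:
```python
from h import *
x,y,_=robot.observe()['eef_pos']
s=robot.servo_line([x,y,.110],velocity=.01,max_force=14); robot.dwell(.3)
o=robot.observe(); print(s,o['eef_pos'],o['ft_force'])
robot.servo_line([x,y,.2],velocity=.08)
robot.reach([.56,-.08,.3],[0,1,0,0]); robot.dwell(.5)
o,w=look('wrist','w4',['plunger_top']); print(o['time'],o['ft_force'])
o,p=look('scene','s4',['seal_stone','paste_tin','paperweight','ink_bottle'])
o,p2=look('side','d4',['plunger_top'])
d0=np.load('side.npz')['depth']
print('knob depth diff',[np.median((p2['depth']-d0)[r-2:r+3,c-2:c+3]) for r,c in((172,273),(176,273),(174,271))])
x=w['img'][20:240,130:400];cv2.imwrite('pics/w4c.png',cv2.cvtColor(cv2.resize(x,None,fx=2.7,fy=2.7,interpolation=cv2.INTER_CUBIC),cv2.COLOR_RGB2BGR))
```

```text
True [ 0.61220214 -0.1760482   0.11383006] [-2.94784581  2.11782029  8.99549864]
wrist plunger_top 0.91 (131, 337) 
22.75 [-0.43022862 -0.2255611   0.82197078]
scene seal_stone 0.43 (165, 266) [ 0.462 -0.118  0.035]
scene paste_tin 0.65 (197, 259) [0.573 0.003 0.07 ]
scene paperweight 0.63 (215, 199) [ 0.75  -0.073  0.02 ]
scene paperweight 0.16 (197, 258) [0.577 0.002 0.068]
scene ink_bottle 0.87 (135, 177) [ 0.663 -0.372  0.076]
side plunger_top 0.43 (175, 274) [ 0.605 -0.179  0.102]
knob depth diff [np.float32(-0.00016522408), np.float32(0.0026261806), np.float32(0.0022723675)]
```

View pics/w4c.png

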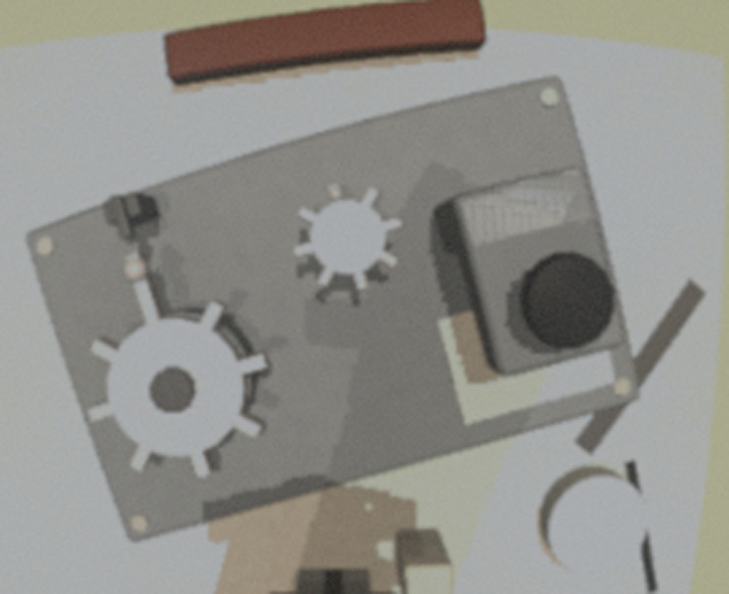

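The view matches the earlier one: tooth at the pointer, knob up, nothing else moved. The second push stopped at the same height (z 113.8 mm), so the plunger was on its hard stop.

```bash
python3 -c "
from workcell import robot
robot.sign_off()"
```

```text
the job is handed in; nothing more can be done
```

I turned the large wheel two clicks counter-clockwise with the shut fingertips, so the long tooth now points at the pointer. I then pressed the plunger fully down, let it come up, and handed the job in at about 23 s. The sign-off gives no verdict.

- **Wheel:** the view from above shows the long tooth in line with the pointer. I measured about 4.75 rad against the target of 4.712. That was before pressing; the view afterwards looked the same.
- **Plunger:** two pushes stopped at the same height, 10.2 mm below the knob's given height (full travel is 10 mm). The force there was about 9 N, so I take it to be on its stop. In the last pictures the knob is up again. Depth readings of it differ by 0 to 2.6 mm from the start, so that check is only good to about the 2 mm limit. The view from above matches the one before pressing.
- **Other things:** the small wheel looks unturned, and the paperweight, stone and tin show no movement in the wrist views. In the scene camera, the stone, paperweight and ink bottle were found within about 16 mm of their first readings. That includes detector error and, for the bottle, mostly height. I did not measure the bowl, cup and seal box again, as the arm never went near them.
- **Disagreement:** in the last scene picture the network's "paste_tin" result was actually the large wheel. I disregarded it because the wrist view shows the tin in place.

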